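# Unhook and sort the display pieces at the jeweller's bench

## Robot

A 6-joint arm with a two-finger parallel gripper is mounted at the origin on the work surface. World frame = base frame: x ahead of the robot, y to its left, z up, the work surface at z = 0. Lengths are in mm, angles in degrees, forces in N, time in s.
With the tool pointing down it reaches from about 350 to 850 mm from the base axis. Payload 8.1 kg.
Tool frame: the origin (TCP) lies midway between the tips of the shut fingers; the grasp point (between the pads) lies 19 mm behind it; z points along the fingers, y is the line along which they close (so a half turn about z gives the same grasp; the last joint's range is limited). The gripper opens to 85 mm and grips with 20 to 120 N. Pads are 22 mm wide; open, the fingers measure 114 mm over their backs; the gripper's body (76 mm by 85 mm) begins 54 mm behind the grasp point. The pads swing forward as they close: fully open they stand 13 mm farther back than shut.
Start: joints at [58.992, 7.471, 85.268, -0, 87.261, -4.893], TCP at [264.089, 538.76, 202.192] pointing down, gripper open.
Joint ranges: [-169.43, 169.43], [-51.17, 129.36], [1.28, 143.12], [-76.62, 256.62], [0, 156.53], [-152.29, 152.29]. Speed limits (degrees/s): [136.94, 136.94, 159.86, 180, 180, 180].

## Interface

Orientations are given as [roll, pitch, yaw] about the fixed x, y, z axes, in that order (R = Rz(yaw) Ry(pitch) Rx(roll)).
In Python, from bench import r, imaging, job, probe_bus gives the robot as it stands (r), with the cameras (imaging), the job (job) and the readings (probe_bus).
- The arm moves only by the shell command python3 steer.py [FORCE], which reads ROWS from standard input. ROWS is a JSON list of rows, 1 to 8 of them, each an object with the fields wx, wy, wz (a rotation vector in parts of the range, where 1.0 means pi/2 rad), dx, dy, dz (the shift in fractions of the full range, 1 being 0.5 m), jaw (the finger opening in mm); a field left out counts as zero (the opening has to be given); each row is the pose to reach, as a shift and turn from the pose commanded when the command began, along the tool's axes at that moment; what a row does not reach only later rows make up. A row lasts 1/8 s, in which the tool goes at most 62.5 mm and 10.7 degrees, less where a joint would pass 70% of its speed; a pose out of reach is approached as far as the arm can. The fingers move at their own pace and stop on an object; FORCE is the grip in N (left out, the last holds). Time passes only in rows, so rows that do not move let the fingers close. It prints the time, the measured TCP pose, the force, the opening and the grip force at its end. Shift and turn numbers lie between -1 and 1, and a call with a number outside is refused. Input that does not fit is refused with a message, and nothing moves.
- probe_bus.sense(): the state, without advancing time (a new reading comes with each control period).
- imaging.snapshot(name): name is "side" or "top" or "wrist"; returns a dict with "pixels" (480x640x3 uint8, blue, green, red), "fx", "fy", "cx", "cy" (pixels), "pose" (4x4, takes a point from camera to world coordinates). Camera axes: x right, y up, looking along -z (the intrinsics and any distortion apply to the point x, -y, -z); pixel columns grow to the right and rows downward; lengths in mm; the calibration is good to about 2 mm. A picture is of the moment at which its call begins. There is no depth.
- job.hand_in(): hands the job in; it is judged then, once.
The state is a dict: "time": time; "joint_pos": joint angles; "qd": joint speeds; "joint_efforts": joint torques, N m; "tool_pos": TCP position; "tcp_rot": TCP orientation; "ft_force": force on the tool from outside, world axes, zero at the start; "wrist_torque": the same for the moment, N m; "finger_gap": finger opening in mm; "grip_force": force on a finger pad.
Only numpy, scipy, OpenCV 4.12 (cv2) and the standard library are available. Lean on these libraries where they do the work, as an engineer would, in place of code of your own. Each camera call takes 0.05 s, during which the arm holds its last target. There are 200 camera calls.

## Task

An S-hook, a round bracelet and a squared bracelet are lying on the bench hooked together. Lift them apart one at a time, without ever having two of them in the air at once, and set each one down gently (not dropped) flat inside the tray whose sample stand shows that kind of piece. Leave the mandrel, jar, bowl and hammer where they are.

Things in the scene. Friction and masses are not known exactly. Their poses are not given: they have to be found in the camera images.
- s_hook: S-shaped hook of 8.6 mm round steel bar, 80 g, flat on the bench at any yaw, 123 (own x) x 79 (own y) x 21.5 mm. Origin: middle of the S, underside; z up. Straight stem along own x from -40 to 40 mm through the origin, bar 0 to 8.6 mm up. At +40 it bends back to +y (half circle, radius 17), at -40 to -y; same after half a turn. Lifts straight off both bracelets, so it goes first
- s_tip (a point): end finger of the S-hook's +x bend, at (28, 35, 18) mm in its frame; the -x bend has the same at (-28, -35, 18). 7 mm bar along the hook's x, from |x| 16 to 39 mm, over the top of the bracelet hooked in there with 2.5 mm of air: a bracelet lifted first takes the hook with it. Axes as the hook's
- round_cuff: open round metal bracelet: flat band, 72 mm outside and 56 mm inside diameter, band 8 mm thick and 12 mm high, with a 26 mm gap. Origin: ring centre, underside; z up; the gap is centred on its own -x side. About 60 g, loose, flat on the bench, hooked into the S-hook's +x end (centre about (52, 48) mm in the hook's frame)
- square_cuff: open squared metal bracelet: flat band in a square, 72 mm outside, 56 mm inside, corners cut off 10 mm, band 8 mm thick and 12 mm high, with a 26 mm gap in one side. Origin: ring centre, underside; z up; the gap is centred on its own -x side. About 60 g, loose, flat on the bench, hooked into the S-hook's -x end (centre about (-54, -50) mm in the hook's frame)
- tray_a: one of three alike pale-wood open trays fixed to the bench, 158 (own x) x 118 (own y) x 22 mm outside, walls and floor 4 mm, empty at the start. Origin: centre of its underside, on the bench; yaw within 0.12 rad of the world's. The sample stand past its +x end, about 119 mm from its origin, shows what belongs in it
- tray_b: one of three alike pale-wood open trays fixed to the bench, 158 (own x) x 118 (own y) x 22 mm outside, walls and floor 4 mm, empty at the start. Origin: centre of its underside, on the bench; yaw within 0.12 rad of the world's. The sample stand past its +x end, about 119 mm from its origin, shows what belongs in it
- tray_c: one of three alike pale-wood open trays fixed to the bench, 158 (own x) x 118 (own y) x 22 mm outside, walls and floor 4 mm, empty at the start. Origin: centre of its underside, on the bench; yaw within 0.12 rad of the world's. The sample stand past its +x end, about 119 mm from its origin, shows what belongs in it
- sample_s: sample stand: fixed dark-wood disc, 70 mm across, 20 mm high, with a smaller metal copy of the S-hook fixed on top. It marks the tray at whose +x end it stands (centres about 119 mm apart, the other trays over 135 mm off); which tray changes from start to start. Origin: centre of its underside, on the bench
- sample_round: sample stand: fixed dark-wood disc, 70 mm across, 20 mm high, with a smaller metal copy of the round bracelet fixed on top. It marks the tray at whose +x end it stands (centres about 119 mm apart, the other trays over 135 mm off); which tray changes from start to start. Origin: centre of its underside, on the bench
- sample_square: sample stand: fixed dark-wood disc, 70 mm across, 20 mm high, with a smaller metal copy of the squared bracelet fixed on top. It marks the tray at whose +x end it stands (centres about 119 mm apart, the other trays over 135 mm off); which tray changes from start to start. Origin: centre of its underside, on the bench
- mandrel: bystander: dark steel ring mandrel, a slim upright cone 150 mm tall on a round foot 66 mm across, loose. Origin: centre of its underside
- jar: bystander: amber glass jar, 56 mm across, 70 mm tall, loose. Origin: centre of its underside
- bowl: bystander: white bowl, 90 mm across, 40 mm tall, loose. Origin: centre of its underside
- hammer: bystander: hammer, 160 mm long, lying along its own x near the robot, loose. Origin: middle of its underside

How it is judged:
By the outcome, as a careful person would: the job done as asked, in the order asked, and still so for the second after the job is handed in, with the robot touching nothing.
It also fails if it takes over 72 s, if anything falls off the work surface, if the arm or the gripper's body presses on something with over 40 N, if the wrist force passes 120 N, or if a joint passes its speed limit or range.

## Working session

There is one attempt and no reset: what is moved stays moved. The work goes in short steps, Python scripts to look and compute and a shell command to move; the robot and the scene stay as the last step left them, time stands still between calls to the robot, and variables do not carry over. Pictures are saved under pics/ and viewed, at most 10 in all, crops included, and the job is handed in when it is done.

```bash
ls; mkdir -p pics; python3 - <<'E'
from bench import r, imaging, job, probe_bus
import cv2,pickle
s=imaging.snapshot("top"); pickle.dump(s,open('top.pkl','wb')); cv2.imwrite('pics/top1.png',s['pixels'])
print({k:s[k] for k in s if k!='pixels'})
st=probe_bus.sense(); print(st)
E
```

```text
bench.py
pics
steer.py
{'fx': 484.3768044765582, 'fy': 484.3768044765582, 'cx': 319.48749134338914, 'cy': 245.1689437205319, 'pose': array([[-2.11489335e-02,  9.98360852e-01, -5.31820580e-02,
         4.87287359e+02],
       [-9.99451670e-01, -2.24676621e-02, -2.43220633e-02,
        -2.96917756e+01],
       [-2.54770723e-02,  5.26385110e-02,  9.98288589e-01,
         1.06747637e+03],
       [ 0.00000000e+00,  0.00000000e+00,  0.00000000e+00,
         1.00000000e+00]])}
{'time': 0.05, 'joint_pos': array([ 5.89914951e+01,  7.51323023e+00,  8.53290522e+01, -1.07861164e-03,
        8.72588145e+01, -4.89492055e+00]), 'qd': array([-0.07094182,  0.04857106, -0.13043541, -0.06857425,  0.00466463,
       -0.01054998]), 'joint_efforts': array([ 6.96755360e-04, -5.71376860e+01, -5.02333188e+01, -3.66146796e-04,
        9.05887369e-03, -3.70146120e-05]), 'tool_pos': array([263.79617168, 538.25417341, 201.16619775]), 'tcp_rot': array([-1.79899180e+02, -7.55309738e-03,  1.53886462e+02]), 'ft_force': array([ 0.06141736,  0.48903377, -0.23268737]), 'wrist_torque': array([-0.01268198, -0.00943145,  0.00682634]), 'grip_force': 0.0, 'finger_gap': 85.95777446719946}
```

View pics/top1.png

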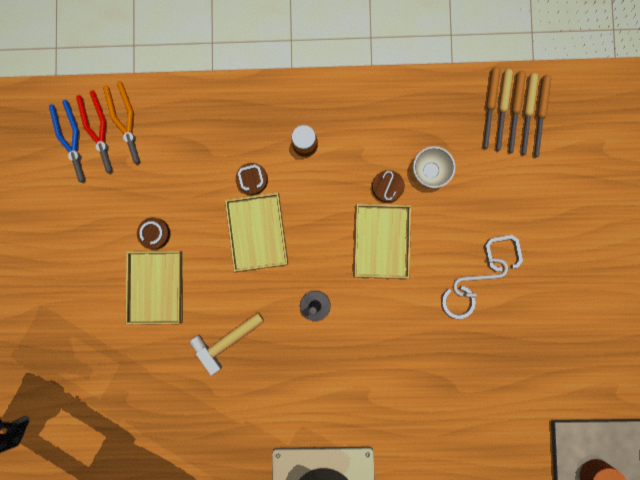

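The top view shows three trays: left (154,287) has the round sample at (152,233), middle (257,232) the square one at (251,179), and right (383,241) the S at (388,186). The linked pieces are at about (482,280): the round cuff at (459,302) and the square cuff at (504,252). I'll zoom in on them and unproject the points.

```bash
cat > h.py <<'E'
import numpy as np,cv2,pickle
def unproj(s,u,v,z):
    d=np.array([(u-s['cx'])/s['fx'],-(v-s['cy'])/s['fy'],-1.]); P=s['pose']
    w=P[:3,:3]@d; return P[:3,3]+w*(z-P[2,3])/w[2]
def proj(s,p):
    p=np.atleast_2d(p); P=s['pose']; c=(p-P[:3,3])@P[:3,:3]
    return np.c_[s['cx']+s['fx']*c[:,0]/-c[:,2], s['cy']-s['fy']*c[:,1]/-c[:,2]]
E
python3 - <<'E'
from h import *
s=pickle.load(open('top.pkl','rb')); im=s['pixels']
c=cv2.resize(im[220:330,430:540],None,fx=5.4,fy=5.4,interpolation=cv2.INTER_CUBIC)
cv2.imwrite('pics/crop1.png',c)
for n,u,v,z in [('rt',154,287,4),('st',257,232,4),('ht',383,241,4),('round',459,302,12),('sq',504,252,12),('ms',481,278,8),('bowl',434,168,20),('mandrel top',309,311,150),('mandrel foot',315,306,5),('jar',304,140,40)]:
    print(n,unproj(s,u,v,z).round(0))
# tray yellow mask
hsv=cv2.cvtColor(im,cv2.COLOR_BGR2HSV)
m=cv2.inRange(hsv,(20,60,120),(35,200,255)); m=cv2.morphologyEx(m,cv2.MORPH_OPEN,np.ones((3,3)))
for k in cv2.findContours(m,0,2)[0]:
    if cv2.contourArea(k)>1500:
        b=cv2.boxPoints(cv2.minAreaRect(k)); q=np.array([unproj(s,*p,4) for p in b]); print(q[:,:2].round(0).tolist(),q.mean(0).round(1))
E
```

```text
rt [460. 364.   4.]
st [576. 134.   4.]
ht [ 550. -143.    4.]
round [ 414. -302.   12.]
sq [ 520. -402.   12.]
ms [ 465. -352.    8.]
bowl [ 705. -256.   20.]
mandrel top [412.  15. 150.]
mandrel foot [411.   9.   5.]
jar [769.  24.  40.]
[[538.0, 417.0], [536.0, 310.0], [380.0, 311.0], [382.0, 417.0]] [458.9 363.8   4. ]
[[474.0, -79.0], [633.0, -87.0], [628.0, -198.0], [469.0, -190.0]] [ 551.  -138.3    4. ]
[[653.0, 199.0], [664.0, 86.0], [503.0, 69.0], [492.0, 181.0]] [577.9 133.7   4. ]
```

View pics/crop1.png

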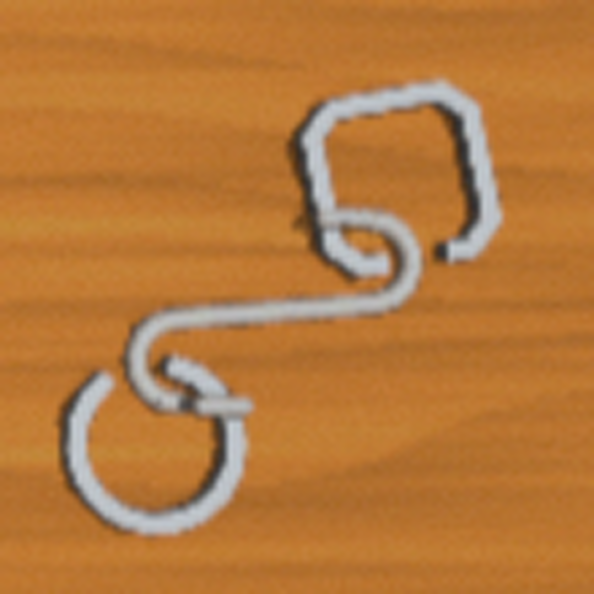

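The crop (5.4x, offset 430,220) shows the stem from (175,317) to (385,303). The round cuff is centred at about (155,448) with its gap at top (140,370). The square cuff is centred at about (400,180) with its gap at bottom (415,258). Next I'll move above them and use the wrist camera to refine.

```bash
cat > go.py <<'E'
import sys
from bench import r, imaging, job, probe_bus
import numpy as np
from scipy.spatial.transform import Rotation as R
# go.py x y z yaw : shift and turn in tool axes from now
x,y,z,yaw=map(float,sys.argv[1:5]); s=probe_bus.sense()
A=R.from_euler('xyz',s['tcp_rot'],degrees=True); B=R.from_euler('xyz',[180,0,yaw],degrees=True)
print('rot',(A.inv()*B).as_rotvec(degrees=True).round(2),'shift',A.inv().apply(np.array([x,y,z])-s['tool_pos']).round(1),'t',s['time'],'q6',s['joint_pos'][5].round(1),'yaw',s['tcp_rot'][2].round(1))
E
python3 - <<'E'
from h import *
s=pickle.load(open('top.pkl','rb'))
f=lambda x,y,z:unproj(s,430+(x+.5)/5.4-.5,220+(y+.5)/5.4-.5,z)
a=f(175,317,8.6);b=f(385,303,8.6);print(a,b,(a+b)/2,np.degrees(np.arctan2(*(a-b)[[1,0]])))
print(f(155,448,12),f(400,180,12))
E
python3 go.py 440 0 300 90;python3 go.py 465 -350 330 90
```

```text
[ 464.92206488 -311.04029907    8.6       ] [ 468.77884287 -394.7055002     8.6       ] [ 466.85045387 -352.87289963    8.6       ] 92.6393383623676
[ 413.05793908 -300.31457522   12.        ] [ 517.78793305 -401.4756063    12.        ]
rot [-9.000e-02  5.000e-02  6.389e+01] shift [-395.1 -405.9  -98.2] t 0.05 q6 -4.9 yaw 153.9
rot [-9.000e-02  5.000e-02  6.389e+01] shift [-571.6 -709.2 -127.7] t 0.05 q6 -4.9 yaw 153.9
```

Careful with the scale: shifts go in shares of 0.5 m and turns go in shares of pi/2 rad. That gives: -406 mm is -0.812, -395 mm is -0.79, 64 degrees is 0.7111.

```bash
echo '[{"wz":0.7111, "dx":-0.79, "dy":-0.812, "dz":-0.196, "jaw":40}, {"wz":0.7111, "dx":-0.79, "dy":-0.812, "dz":-0.196, "jaw":40}, {"wz":0.7111, "dx":-0.79, "dy":-0.812, "dz":-0.196, "jaw":40}, {"wz":0.7111, "dx":-0.79, "dy":-0.812, "dz":-0.196, "jaw":40}, {"wz":0.7111, "dx":-0.79, "dy":-0.812, "dz":-0.196, "jaw":40}, {"wz":0.7111, "dx":-0.79, "dy":-0.812, "dz":-0.196, "jaw":40}, {"wz":0.7111, "dx":-0.79, "dy":-0.812, "dz":-0.196, "jaw":40}, {"wz":0.7111, "dx":-0.79, "dy":-0.812, "dz":-0.196, "jaw":40}]' | python3 steer.py 60; python3 go.py 450 -350 330 90
```

```text
time: 1.05
tool_pos: [417.1, 68.5, 287.4]
tcp_rot: [-180.0, -0.0, 89.9]
ft_force: [1.2, -0.2, 0.2]
finger_gap: 39.9
grip_force: 0.0
rot [-0.01 -0.01 -0.11] shift [-418.5   33.7  -42.6] t 1.05 q6 2.5 yaw 89.9
```

In the tool's units: -418 mm is -0.836, -42 mm is -0.084.

```bash
echo '[{"dx":-0.836, "dy":0.066, "dz":-0.084, "jaw":40}, {"dx":-0.836, "dy":0.066, "dz":-0.084, "jaw":40}, {"dx":-0.836, "dy":0.066, "dz":-0.084, "jaw":40}, {"dx":-0.836, "dy":0.066, "dz":-0.084, "jaw":40}, {"dx":-0.836, "dy":0.066, "dz":-0.084, "jaw":40}, {"dx":-0.836, "dy":0.066, "dz":-0.084, "jaw":40}, {"dx":-0.836, "dy":0.066, "dz":-0.084, "jaw":40}, {"dx":-0.836, "dy":0.066, "dz":-0.084, "jaw":40}]' | python3 steer.py; python3 - <<'E'
from h import *
from bench import r, imaging, job, probe_bus
s=imaging.snapshot("wrist"); pickle.dump(s,open('w1.pkl','wb')); cv2.imwrite('pics/w1.png',s['pixels'])
print(s['pose'].round(2),s['fx'],probe_bus.sense()['tool_pos'],probe_bus.sense()['joint_pos'])
E
```

```text
time: 2.05
tool_pos: [448.3, -350.4, 327.7]
tcp_rot: [-179.9, -0.1, 89.7]
ft_force: [-0.3, 0.1, -0.1]
finger_gap: 39.9
grip_force: 0.0
[[ 1.0000e+00  0.0000e+00  0.0000e+00  4.4891e+02]
 [-1.0000e-02  9.7000e-01  2.6000e-01 -2.8534e+02]
 [-0.0000e+00 -2.6000e-01  9.7000e-01  4.9928e+02]
 [ 0.0000e+00  0.0000e+00  0.0000e+00  1.0000e+00]] 384.82448000505667 [ 448.66177639 -348.68688798  328.0326485 ] [-4.30268383e+01  1.73938847e+00  7.83153948e+01  5.64934525e-03
  1.00093002e+02 -4.27723675e+01]
```

View pics/w1.png

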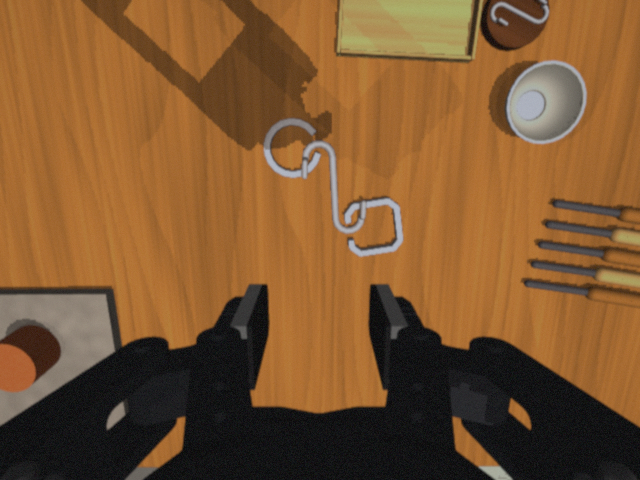

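The wrist view shows the hook stem from (333,160) to (338,222), the round cuff at (292,148) and the square cuff at (376,227). I'll fit the part models to both views.

```bash
cat > fit.py <<'E'
from h import *
from scipy.optimize import minimize
t=np.linspace(-90,90,15)*np.pi/180
half=np.r_[np.c_[40+17*np.cos(t),17+17*np.sin(t),np.linspace(4.3,12,15)],[[39,35,18],[16,35,18]]]
hook=np.r_[(half*[-1,-1,1])[::-1],half]
a0=np.arcsin(13/32)
th=np.linspace(-np.pi+a0,np.pi-a0,41); rnd=np.c_[32*np.cos(th),32*np.sin(th)]
sq=np.array([[-32,-13],[-32,-24],[-24,-32],[24,-32],[32,-24],[32,24],[24,32],[-24,32],[-32,24],[-32,13]],float)
def place(p,q):
    c,s=np.cos(q[2]),np.sin(q[2]); o=np.array(p,float); o[:,:2]=p[:,:2]@np.array([[c,s],[-s,c]])+q[:2]; return o
U=4
def render(s,box,items):
    x0,y0,x1,y1=box; m=np.zeros(((y1-y0)*U,(x1-x0)*U),np.uint8)
    for p,w in items:
        uv=proj(s,p); d=np.linalg.norm(s['pose'][:3,3]-p.mean(0)); 
        cv2.polylines(m,[np.round(((uv-[x0,y0]+.5)*U-.5)*16).astype(int)],False,255,max(1,round(w*s['fx']/d*U)),cv2.LINE_AA,4)
    return m
def items(q,parts):
    o=[]
    if 'h' in parts: o.append((place(hook,q[0:3]),8.6))
    if 'r' in parts: o.append((place(np.c_[rnd,np.full(41,9.)],q[3:6]),8.6))
    if 's' in parts: o.append((place(np.c_[sq,np.full(10,9.)],q[6:9]),8.6))
    return o
def mask(s,box,smax=75):
    x0,y0,x1,y1=box; im=cv2.resize(s['pixels'][y0:y1,x0:x1],None,fx=U,fy=U,interpolation=cv2.INTER_CUBIC)
    h=cv2.cvtColor(im,cv2.COLOR_BGR2HSV); return ((h[...,1]<smax)&(h[...,2]>90)).astype(np.uint8)*255
def fit(s,box,q0,parts,smax=75):
    M=cv2.GaussianBlur(mask(s,box,smax),(0,0),5).astype(float); sc=np.array([1,1,.02]*3)
    f=lambda d:((cv2.GaussianBlur(render(s,box,items(q0+d*sc,parts)),(0,0),5)-M)**2).mean()
    d=np.zeros(9)
    for i in range(3): r=minimize(f,d,method='Powell',options=dict(xtol=.02,ftol=1e-6)); d=r.x
    q=q0+d*sc
    im=cv2.resize(s['pixels'][box[1]:box[3],box[0]:box[2]],None,fx=U,fy=U); R=render(s,box,items(q,parts))
    cs=cv2.findContours((R>127).astype(np.uint8),0,2)[0]; cv2.drawContours(im,cs,-1,(0,0,255),1)
    return q,r.fun,im
E
python3 - <<'E'
from fit import *
q0=np.array([466,-352,1.61, 413,-301,-.1, 518,-402,3.3])
q0[5]=0.2; # gap toward own -x
ims=[]
for n,box in (('top',(430,220,540,330)),('w1',(250,105,420,265))):
    s=pickle.load(open(n+'.pkl','rb'))
    q0[5]=np.pi-0.0+ .2; q0[8]=.1
    best=min((fit(s,box,q0+np.array([0]*5+[e]+[0]*3),'hrs') for e in (0,np.pi)),key=lambda v:v[1])
    q,v,im=best; print(n,v.round(1),q.round(2)); ims.append(cv2.resize(im,(440,440)))
cv2.imwrite('pics/fit1.png',cv2.resize(np.hstack(ims),(800,400)))
E
```

```text
top 136.6 [ 4.6644e+02 -3.5059e+02  1.6200e+00  4.1479e+02 -3.0117e+02  3.3500e+00
  5.1857e+02 -4.0287e+02  1.7000e-01]
w1 216.0 [ 4.6672e+02 -3.5225e+02  1.6200e+00  4.1497e+02 -3.0219e+02  3.3500e+00
  5.1910e+02 -4.0401e+02  1.6000e-01]
```

View pics/fit1.png

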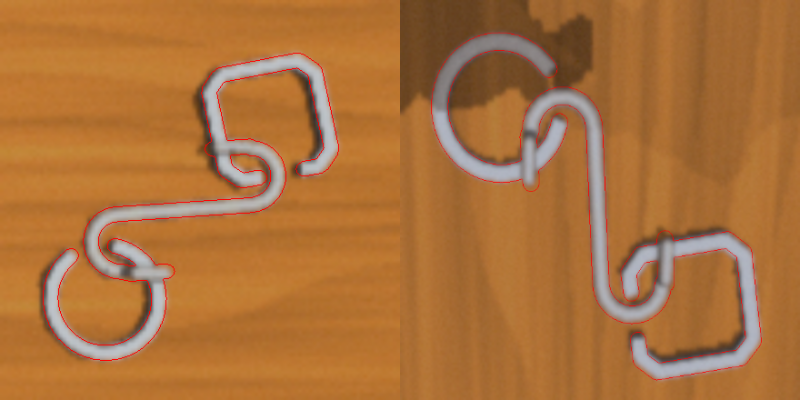

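The fits from both views agree to within 2 mm. The hook is at (466.6,-351.5) with yaw 92.8°. I'll go above its stem.

```bash
python3 go.py 466.6 -351.5 60 92.8
```

```text
rot [-0.1  -0.11 -3.05] shift [ -3.2  18.4 268. ] t 2.1 q6 -42.8 yaw 89.7
```

In the tool's units: 268 mm is 0.536, 230 mm is 0.46, -3 degrees is -0.0333.

```bash
echo '[{"wz":-0.0333, "dx":-0.0064, "dy":0.0368, "dz":0.12, "jaw":30}, {"wz":-0.0333, "dx":-0.0064, "dy":0.0368, "dz":0.24, "jaw":30}, {"wz":-0.0333, "dx":-0.0064, "dy":0.0368, "dz":0.36, "jaw":30}, {"wz":-0.0333, "dx":-0.0064, "dy":0.0368, "dz":0.46, "jaw":30}, {"wz":-0.0333, "dx":-0.0064, "dy":0.0368, "dz":0.536, "jaw":30}, {"wz":-0.0333, "dx":-0.0064, "dy":0.0368, "dz":0.536, "jaw":30}, {"wz":-0.0333, "dx":-0.0064, "dy":0.0368, "dz":0.536, "jaw":30}]' | python3 steer.py; python3 go.py 466.6 -351.5 1.5 92.8
```

```text
time: 2.98
tool_pos: [468.7, -350.9, 63.4]
tcp_rot: [179.9, 0.1, 92.9]
ft_force: [1.6, -0.4, 0.9]
finger_gap: 30.3
grip_force: 0.0
rot [0.09 0.08 0.13] shift [-0.4 -2.3 61.9] t 2.975 q6 -44.8 yaw 92.9
```

In the tool's units: 52 mm is 0.104, 45 mm is 0.09.

```bash
echo '[{"dx":-0.0008, "dy":-0.003, "dz":0.05, "jaw":30}, {"dx":-0.0008, "dy":-0.003, "dz":0.09, "jaw":30}, {"dx":-0.0008, "dy":-0.003, "dz":0.104, "jaw":30}, {"dx":-0.0008, "dy":-0.003, "dz":0.104, "jaw":30}]' | python3 steer.py; python3 go.py 466.6 -351.5 1.5 92.8
```

```text
time: 3.48
tool_pos: [466.2, -351.2, 9.4]
tcp_rot: [-180.0, -0.0, 92.9]
ft_force: [0.5, -0.6, 0.4]
finger_gap: 30.0
grip_force: 0.0
rot [-0.02 -0.02  0.09] shift [-0.3  0.4  7.9] t 3.475 q6 -44.9 yaw 92.9
```

In the tool's units: 7.5 mm is 0.015, 4 mm is 0.008.

```bash
echo '[{"dz":0.008, "jaw":30}, {"dz":0.015, "jaw":30}, {"dz":0.015, "jaw":15}, {"dz":0.015, "jaw":4}, {"dz":0.015, "jaw":4}, {"dz":0.015, "jaw":4}, {"dz":0.015, "jaw":4}]' | python3 steer.py 60
```

```text
time: 4.35
tool_pos: [466.2, -351.3, 2.0]
tcp_rot: [180.0, 0.0, 92.9]
ft_force: [-0.3, -0.1, 0.0]
finger_gap: 3.8
grip_force: 0.0
```

```bash
python3 - <<'E'
from h import *
from bench import r, imaging, job, probe_bus
s=imaging.snapshot("wrist"); t=imaging.snapshot("side"); print(probe_bus.sense()['finger_gap'],probe_bus.sense()['grip_force'],probe_bus.sense()['ft_force'])
pickle.dump((s,t),open('w2.pkl','wb'))
u,v=proj(t,[[466,-351,10]])[0]; print(u,v)
u,v=int(np.clip(u,60,580)),int(np.clip(v,60,420))
a=s['pixels'][180:480,160:480]; b=cv2.resize(t['pixels'][v-60:v+60,u-60:u+60],(400,400),interpolation=cv2.INTER_CUBIC)
cv2.imwrite('pics/w2.png',np.hstack([cv2.resize(a,(400,400)),b]))
E
```

```text
3.949513674955797 0.0 [-0.15786161  0.19720386  0.45427781]
422.78662102685087 389.9215093773096
```

View pics/w2.png

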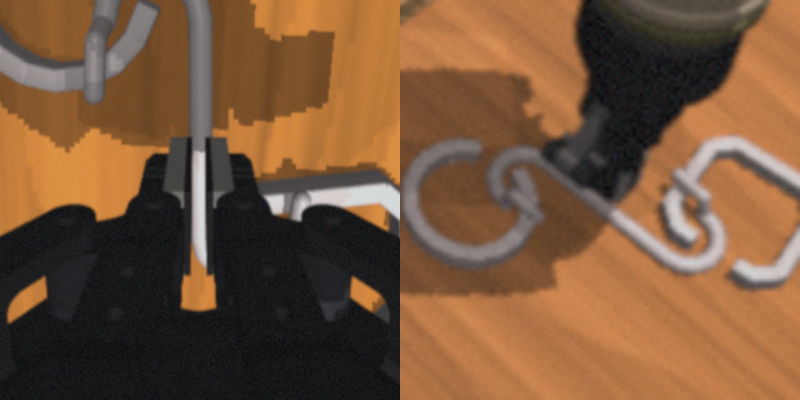

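The stem is centred between the fingertips, seen just below centre in the left crop, and it isn't squeezed yet. I'll close further.

```bash
echo '[{"jaw":0}, {"jaw":0}, {"jaw":0}, {"jaw":0}]' | python3 steer.py 60
```

```text
time: 4.95
tool_pos: [466.2, -351.3, 1.9]
tcp_rot: [180.0, 0.0, 92.9]
ft_force: [0.4, -0.2, -1.2]
finger_gap: -0.4
grip_force: 0.0
```

```bash
python3 - <<'E'
from h import *
from bench import r, imaging, job, probe_bus
s=imaging.snapshot("wrist"); t=imaging.snapshot("side"); 
pickle.dump((s,t),open('w3.pkl','wb'))
print(proj(s,[[466,-351,2],[466,-351,12]]),proj(t,[[466,-351,2],[466,-351,12]]), t['pose'][:3,3])
a=cv2.resize(s['pixels'][240:360,260:380],(400,400),interpolation=cv2.INTER_CUBIC); b=cv2.resize(t['pixels'][360:420,393:453],(400,400),interpolation=cv2.INTER_CUBIC)
o=np.hstack([a,b])
for c,off,k,x0 in ((s,(260,240),400/120,0),(t,(393,360),400/60,400)):
    for p,col in (([466.2,-351.3,2],(0,0,255)),([466.2,-351.3,12],(0,255,0))):
        u,v=(proj(c,[p])[0]-off)*k; cv2.circle(o,(int(u+x0),int(v)),4,col,1)
cv2.imwrite('pics/w3.png',o)
E
```

```text
[[318.59419135 275.25218315]
 [318.59774124 283.18189712]] [[422.10689371 392.19716871]
 [422.95781907 389.3483554 ]] [ -10.84247821 -581.02289812  886.28284451]
```

View pics/w3.png

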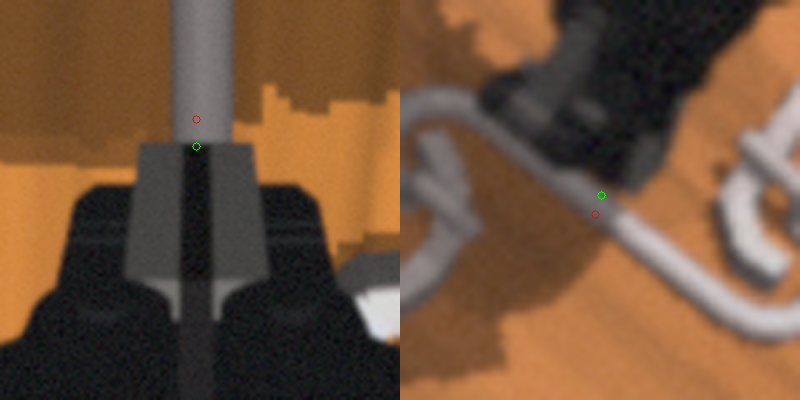

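The fingers closed above the bar. The tips in the wrist crop sit at row 143, which matches a height of about 12 mm or more, although the TCP reads 2 mm. So the real tips are higher than reported. I'll reopen and lower in small steps while watching the force.

In the tool's units: 2 mm is 0.004.

```bash
echo '[{"jaw":30}, {"jaw":30}, {"jaw":30}, {"dz":0.004, "jaw":30}, {"dz":0.004, "jaw":30}]' | python3 steer.py; python3 - <<'E'
from bench import r, imaging, job, probe_bus
print(probe_bus.sense()['joint_pos'],probe_bus.sense()['tool_pos'],probe_bus.sense()['tcp_rot'])
E
```

```text
time: 5.68
tool_pos: [466.0, -351.1, -0.4]
tcp_rot: [-180.0, -0.0, 92.9]
ft_force: [-0.6, -0.4, -0.9]
finger_gap: 30.0
grip_force: 0.0
[-4.20303550e+01  1.57301828e+01  9.80884787e+01 -8.25951592e-04
  6.62088765e+01 -4.49188646e+01] [ 4.66034598e+02 -3.51144432e+02 -3.63383254e-01] [-1.79979967e+02 -1.89096624e-02  9.28888396e+01]
```

In the tool's units: 2 mm is 0.004.

```bash
echo '[{"dz":0.004, "jaw":30}, {"dz":0.004, "jaw":30}]' | python3 steer.py
```

```text
time: 5.92
tool_pos: [466.1, -351.2, -2.4]
tcp_rot: [-180.0, -0.0, 92.9]
ft_force: [-0.8, -0.1, 0.4]
finger_gap: 29.5
grip_force: 0.0
```

In the tool's units: 2 mm is 0.004.

```bash
echo '[{"dz":0.004, "jaw":30}, {"dz":0.004, "jaw":30}]' | python3 steer.py
```

```text
time: 6.18
tool_pos: [466.1, -351.2, -4.3]
tcp_rot: [-180.0, -0.0, 92.9]
ft_force: [-0.9, 0.3, -0.2]
finger_gap: 30.1
grip_force: 0.0
```

In the tool's units: 2 mm is 0.004.

```bash
echo '[{"dz":0.004, "jaw":30}, {"dz":0.004, "jaw":30}]' | python3 steer.py
```

```text
time: 6.42
tool_pos: [466.1, -351.2, -6.3]
tcp_rot: [-180.0, -0.0, 92.9]
ft_force: [-0.4, -0.7, 0.4]
finger_gap: 30.1
grip_force: 0.0
```

In the tool's units: 1.5 mm is 0.003.

```bash
echo '[{"dz":0.003, "jaw":30}, {"dz":0.003, "jaw":30}]' | python3 steer.py
```

```text
time: 6.68
tool_pos: [466.1, -351.2, -7.7]
tcp_rot: [-180.0, -0.0, 92.9]
ft_force: [0.3, 0.5, -1.0]
finger_gap: 30.5
grip_force: 0.0
```

```bash
python3 - <<'E'
from h import *
from bench import r, imaging, job, probe_bus
s=imaging.snapshot("wrist"); t=imaging.snapshot("side"); 
pickle.dump((s,t),open('w4.pkl','wb'))
a=cv2.resize(s['pixels'][220:360,250:390],(400,400),interpolation=cv2.INTER_CUBIC); b=cv2.resize(t['pixels'][350:430,383:463],(400,400),interpolation=cv2.INTER_CUBIC)
cv2.imwrite('pics/w4.png',np.hstack([a,b]))
E
```

```text
(no output)
```

View pics/w4.png

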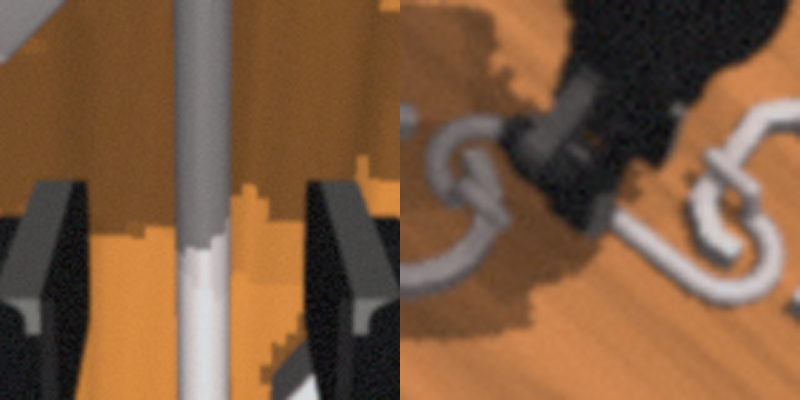

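The fingers straddle the bar: it is at x≈202 in the crop, with fingertips at x≈88 and 305. There is no contact force. I'll close from this height.

```bash
echo '[{"jaw":14}, {"jaw":10}, {"jaw":10}]' | python3 steer.py
```

```text
time: 7.15
tool_pos: [466.2, -351.3, -7.5]
tcp_rot: [180.0, 0.0, 92.9]
ft_force: [-0.4, -0.3, -0.2]
finger_gap: 9.9
grip_force: 0.0
```

```bash
echo '[{"jaw":4}, {"jaw":0}, {"jaw":0}, {"jaw":0}]' | python3 steer.py 60; python3 go.py 466 -351 80 92.9
```

```text
time: 7.65
tool_pos: [466.2, -351.3, -7.6]
tcp_rot: [-180.0, -0.0, 92.9]
ft_force: [-0.6, -0.0, 0.0]
finger_gap: 0.1
grip_force: 0.0
rot [-0.   -0.   -0.01] shift [  0.3  -0.2 -87.6] t 7.65 q6 -44.9 yaw 92.9
```

It still closed above the bar. Finger separation in the wrist view (76 px for 30 mm) puts the tips about 152 mm from the camera, roughly 20 mm or more above the reported TCP. I'll reopen and go deeper in guarded steps.

In the tool's units: 3 mm is 0.006.

```bash
echo '[{"jaw":20}, {"jaw":30}, {"dz":0.006, "jaw":30}, {"dz":0.006, "jaw":30}]' | python3 steer.py | sed -n '2p;4p'; echo '[{"dz":0.004, "jaw":30}, {"dz":0.004, "jaw":30}]' | python3 steer.py| sed -n '2p;4p'
```

```text
tool_pos: [465.9, -351.1, -11.0]
ft_force: [-0.5, -0.4, -0.1]
tool_pos: [466.1, -351.2, -12.8]
ft_force: [-0.8, -0.4, -1.1]
```

In the tool's units: 2 mm is 0.004.

```bash
echo '[{"dz":0.004, "jaw":30}, {"dz":0.004, "jaw":30}]' | python3 steer.py| sed -n '2p;4p'
```

```text
tool_pos: [466.1, -351.2, -14.8]
ft_force: [-0.2, -0.3, -0.0]
```

```bash
echo '[{"jaw":14}, {"jaw":6}, {"jaw":0}, {"jaw":0}, {"jaw":0}]' | python3 steer.py
```

```text
time: 9.28
tool_pos: [466.2, -351.3, -14.6]
tcp_rot: [-180.0, 0.0, 92.9]
ft_force: [-0.7, 0.5, -0.4]
finger_gap: -0.2
grip_force: 0.0
```

In the tool's units: 2 mm is 0.004.

```bash
echo '[{"jaw":20}, {"jaw":30}, {"dz":0.004, "jaw":30}, {"dz":0.004, "jaw":30}]' | python3 steer.py | sed -n '2p;4p'; echo '[{"dz":0.004, "jaw":30}, {"dz":0.004, "jaw":30}]' | python3 steer.py| sed -n '2p;4p'
```

```text
tool_pos: [466.0, -351.1, -16.9]
ft_force: [0.4, 0.3, -0.0]
tool_pos: [466.0, -351.2, -18.9]
ft_force: [0.3, -0.3, -0.7]
```

```bash
echo '[{"jaw":14}, {"jaw":6}, {"jaw":0}, {"jaw":0}, {"jaw":0}]' | python3 steer.py; python3 - <<'E'
from h import *
from bench import r, imaging, job, probe_bus
s=imaging.snapshot("wrist"); t=imaging.snapshot("side"); 
pickle.dump((s,t),open('w5.pkl','wb'))
a=cv2.resize(s['pixels'][220:360,250:390],(400,400),interpolation=cv2.INTER_CUBIC); b=cv2.resize(t['pixels'][350:430,383:463],(400,400),interpolation=cv2.INTER_CUBIC)
cv2.imwrite('pics/w5.png',np.hstack([a,b]))
E
```

```text
time: 10.65
tool_pos: [466.2, -351.4, -18.5]
tcp_rot: [-180.0, 0.0, 92.9]
ft_force: [-0.1, -1.2, 0.7]
finger_gap: 0.2
grip_force: 0.0
```

View pics/w5.png

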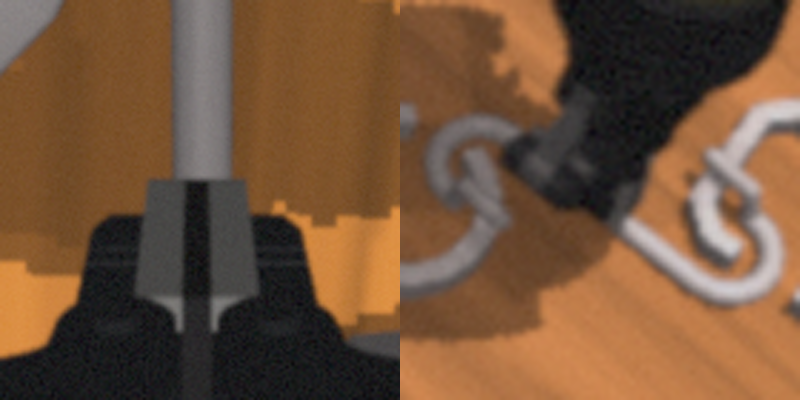

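The tips are still just above the bar, with pad ends at crop row 180. The depth estimate now matches the bar's top, so about 6-7 mm more is needed.

In the tool's units: 3 mm is 0.006, 2 mm is 0.004.

```bash
echo '[{"jaw":20}, {"jaw":30}, {"dz":0.004, "jaw":30}, {"dz":0.006, "jaw":30}, {"dz":0.006, "jaw":30}]' | python3 steer.py | sed -n '2p;4p'; echo '[{"dz":0.003, "jaw":30}, {"dz":0.003, "jaw":30}]' | python3 steer.py| sed -n '2p;4p'
```

```text
tool_pos: [466.1, -351.2, -21.8]
ft_force: [-0.0, -0.4, 0.4]
tool_pos: [466.1, -351.2, -23.2]
ft_force: [-0.4, 0.0, -0.6]
```

In the tool's units: 1.5 mm is 0.003.

```bash
echo '[{"dz":0.003, "jaw":30}, {"dz":0.003, "jaw":30}]' | python3 steer.py| sed -n '2p;4p'
```

```text
tool_pos: [466.1, -351.3, -24.7]
ft_force: [0.7, 1.2, -0.3]
```

```bash
echo '[{"jaw":16}, {"jaw":10}, {"jaw":10}]' | python3 steer.py
```

```text
time: 12.25
tool_pos: [466.3, -351.4, -24.5]
tcp_rot: [180.0, 0.0, 92.9]
ft_force: [1.2, -0.3, -1.0]
finger_gap: 10.1
grip_force: 0.1
```

```bash
echo '[{"jaw":4}, {"jaw":0}, {"jaw":0}, {"jaw":0}]' | python3 steer.py 60
```

```text
time: 12.75
tool_pos: [466.4, -351.4, -24.1]
tcp_rot: [180.0, 0.0, 92.9]
ft_force: [-2.1, 2.0, 5.6]
finger_gap: 4.3
grip_force: 59.0
```

It's holding only the top of the round bar: a 4.3 mm chord means the tips are about 8 mm up. I'll reopen and go 6 mm deeper.

In the tool's units: 4 mm is 0.008, 2 mm is 0.004.

```bash
echo '[{"jaw":15}, {"jaw":25}, {"dz":0.004, "jaw":25}, {"dz":0.008, "jaw":25}, {"dz":0.008, "jaw":25}]' | python3 steer.py | sed -n '2p;4p'; echo '[{"dz":0.003, "jaw":25}, {"dz":0.003, "jaw":25}]' | python3 steer.py| sed -n '2p;4p'
```

```text
tool_pos: [466.1, -351.2, -28.9]
ft_force: [0.2, -0.5, -0.3]
tool_pos: [466.3, -351.4, -29.2]
ft_force: [-4.3, 3.1, 8.3]
```

In the tool's units: 1 mm is 0.002.

```bash
echo '[{"dz":0.002, "jaw":15}, {"dz":0.002, "jaw":11}, {"dz":0.002, "jaw":11}]' | python3 steer.py
```

```text
time: 14.0
tool_pos: [467.5, -352.6, -28.8]
tcp_rot: [179.9, 0.1, 92.9]
ft_force: [-3.4, 1.7, 14.1]
finger_gap: 10.9
grip_force: 6.9
```

```bash
echo '[{"jaw":7}, {"jaw":2}, {"jaw":2}, {"jaw":2}]' | python3 steer.py 60
```

```text
time: 14.5
tool_pos: [467.6, -352.8, -28.6]
tcp_rot: [179.9, 0.2, 92.9]
ft_force: [-2.6, 1.8, 13.5]
finger_gap: 6.0
grip_force: 61.2
```

The grip reads 61 N at a 6.0 mm gap with slight bench contact. I'll test with a slow, small lift.

In the tool's units: -6 mm is -0.012, -4 mm is -0.008.

```bash
echo '[{"dz":-0.004, "jaw":0}, {"dz":-0.008, "jaw":0}, {"dz":-0.012, "jaw":0}, {"dz":-0.012, "jaw":0}]' | python3 steer.py 80
```

```text
time: 15.0
tool_pos: [466.2, -351.3, -25.1]
tcp_rot: [-180.0, -0.0, 92.9]
ft_force: [-0.7, -0.2, -0.7]
finger_gap: 4.7
grip_force: 78.4
```

In the tool's units: -9 mm is -0.018, -6 mm is -0.012.

```bash
echo '[{"dz":-0.006, "jaw":0}, {"dz":-0.012, "jaw":0}, {"dz":-0.018, "jaw":0}, {"dz":-0.018, "jaw":0}]' | python3 steer.py; python3 - <<'E'
from h import *
from bench import r, imaging, job, probe_bus
w0,t0=pickle.load(open('w5.pkl','rb'))
s=imaging.snapshot("wrist"); t=imaging.snapshot("side"); pickle.dump((s,t),open('w6.pkl','wb'))
g=lambda c:cv2.cvtColor(c['pixels'],cv2.COLOR_BGR2GRAY)
for p in ([498,-379.5,18],[435,-323.5,18],[467,-391,9],[415,-301.7,12],[519,-403.5,12]):
    u,v=np.round(proj(t0,[p])[0]).astype(int); T=g(t0)[v-6:v+7,u-6:u+7]
    M=cv2.matchTemplate(g(t)[v-20:v+21,u-20:u+21],T,5); k=np.unravel_index(M.argmax(),M.shape)
    print(p,'moved px',k[1]-14,k[0]-14,M.max().round(2),'if lifted 10:',(proj(t0,[np.add(p,[0,0,10])])-proj(t0,[p])).round(1))
E
```

```text
time: 15.5
tool_pos: [466.5, -351.6, -15.6]
tcp_rot: [180.0, 0.0, 92.9]
ft_force: [-0.1, -0.2, -0.7]
finger_gap: 5.0
grip_force: 78.4
[498, -379.5, 18] moved px 0 1 0.69 if lifted 10: [[ 1.1 -2.9]]
[435, -323.5, 18] moved px 0 -3 0.84 if lifted 10: [[ 0.7 -2.9]]
[467, -391, 9] moved px 3 13 0.79 if lifted 10: [[ 1.  -2.8]]
[415, -301.7, 12] moved px 1 0 0.86 if lifted 10: [[ 0.6 -2.9]]
[519, -403.5, 12] moved px 1 1 0.86 if lifted 10: [[ 1.2 -2.9]]
```

```bash
python3 - <<'E'
from h import *
s,t=pickle.load(open('w6.pkl','rb'))
a=cv2.resize(s['pixels'][120:420,160:480],(400,375)); b=cv2.resize(t['pixels'][330:450,363:483],(400,375),interpolation=cv2.INTER_CUBIC)
cv2.imwrite('pics/w6.png',np.hstack([a,b]))
E
```

```text
(no output)
```

View pics/w6.png

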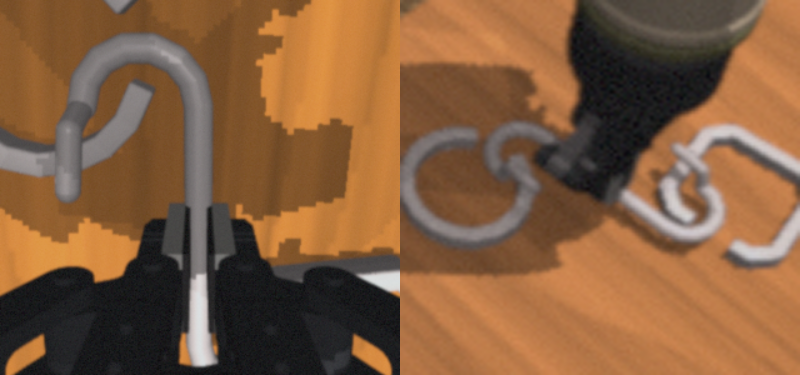

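The hook is clear of the bench and gripped at mid-stem, held level. Both cuffs are still lying flat. I'll lift it straight up, slowly.

In the tool's units: -120 mm is -0.24, -100 mm is -0.2.

```bash
echo '[{"dz":-0.024, "jaw":0}, {"dz":-0.05, "jaw":0}, {"dz":-0.08, "jaw":0}, {"dz":-0.12, "jaw":0}, {"dz":-0.16, "jaw":0}, {"dz":-0.2, "jaw":0}, {"dz":-0.24, "jaw":0}, {"dz":-0.24, "jaw":0}]' | python3 steer.py; python3 go.py 550.5 -137 105 177
```

```text
time: 16.6
tool_pos: [467.5, -352.5, 106.7]
tcp_rot: [179.8, 0.2, 92.9]
ft_force: [-0.4, -0.8, -1.5]
finger_gap: 4.9
grip_force: 78.5
rot [ 1.000e-02  2.700e-01 -8.412e+01] shift [211.1  93.7   1.3] t 16.6 q6 -44.9 yaw 92.9
```

Careful with the scale: shifts go in shares of 0.5 m and turns go in shares of pi/2 rad. That gives: 211 mm is 0.422, 195 mm is 0.39, -76 degrees is -0.8444.

```bash
echo '[{"wz":-0.1, "dx":0.04, "dy":0.018, "jaw":0}, {"wz":-0.2111, "dx":0.1, "dy":0.044, "jaw":0}, {"wz":-0.3222, "dx":0.16, "dy":0.072, "jaw":0}, {"wz":-0.4333, "dx":0.22, "dy":0.1, "jaw":0}, {"wz":-0.5444, "dx":0.28, "dy":0.124, "jaw":0}, {"wz":-0.6556, "dx":0.34, "dy":0.15, "jaw":0}, {"wz":-0.7556, "dx":0.39, "dy":0.174, "jaw":0}, {"wz":-0.8444, "dx":0.422, "dy":0.188, "jaw":0}]' | python3 steer.py >/dev/null; echo '[{"wz":-0.0556, "jaw":0}, {"wz":-0.0889, "jaw":0}, {"wz":-0.0889, "jaw":0}]' | python3 steer.py; python3 go.py 550.5 -137 105 177; python3 - <<'E'
from fit import *
from bench import r, imaging, job, probe_bus
s=imaging.snapshot("wrist"); t=imaging.snapshot("top"); pickle.dump((s,t),open('w7.pkl','wb'))
# cuffs after hook removal
q0=np.array([0,0,0, 415,-301.7,3.35, 518.8,-403.5,.165])
q,v,im=fit(t,(430,220,540,330),q0,'rs'); print(q.round(2),v)
cv2.imwrite('pics/_f.png',im)
E
```

```text
time: 17.98
tool_pos: [548.9, -135.6, 103.0]
tcp_rot: [180.0, -0.1, 176.9]
ft_force: [0.2, -0.1, -1.0]
finger_gap: 4.8
grip_force: 78.5
rot [ 0.02 -0.09 -0.13] shift [-1.7 -1.3 -2.1] t 17.975 q6 -105.9 yaw 176.9
[ 0.0000e+00  0.0000e+00  0.0000e+00  4.1491e+02 -3.0017e+02  4.7200e+00
  5.1858e+02 -4.0273e+02  1.6000e-01] 14091.00881714876
```

In the tool's units: 118 mm is 0.236, 115 mm is 0.23.

```bash
echo '[{"dx":-0.002, "dy":-0.002, "dz":0.04, "jaw":0}, {"dx":-0.002, "dy":-0.002, "dz":0.09, "jaw":0}, {"dx":-0.002, "dy":-0.002, "dz":0.14, "jaw":0}, {"dx":-0.002, "dy":-0.002, "dz":0.18, "jaw":0}, {"dx":-0.002, "dy":-0.002, "dz":0.21, "jaw":0}, {"dx":-0.002, "dy":-0.002, "dz":0.23, "jaw":0}, {"dx":-0.002, "dy":-0.002, "dz":0.236, "jaw":0}, {"dx":-0.002, "dy":-0.002, "dz":0.236, "jaw":0}]' | python3 steer.py
```

```text
time: 19.08
tool_pos: [550.8, -137.1, -13.7]
tcp_rot: [-180.0, 0.0, 176.9]
ft_force: [0.3, 0.3, -0.3]
finger_gap: 4.7
grip_force: 78.5
```

In the tool's units: 3 mm is 0.006, 1.5 mm is 0.003.

```bash
echo '[{"dz":0.003, "jaw":0}, {"dz":0.006, "jaw":0}, {"dz":0.006, "jaw":0}]' | python3 steer.py|sed -n '2p;4p'
```

```text
tool_pos: [550.4, -136.9, -17.0]
ft_force: [0.3, -0.1, -1.3]
```

In the tool's units: 2 mm is 0.004, 1 mm is 0.002.

```bash
echo '[{"dz":0.002, "jaw":0}, {"dz":0.004, "jaw":0}, {"dz":0.004, "jaw":0}]' | python3 steer.py|sed -n '2p;4p'
```

```text
tool_pos: [550.3, -136.9, -19.2]
ft_force: [-0.5, 0.5, -0.8]
```

In the tool's units: 1.5 mm is 0.003, 1 mm is 0.002.

```bash
echo '[{"dz":0.002, "jaw":0}, {"dz":0.003, "jaw":0}, {"dz":0.003, "jaw":0}]' | python3 steer.py|sed -n '2p;4p'
```

```text
tool_pos: [550.4, -136.9, -20.6]
ft_force: [0.8, -0.7, -0.9]
```

In the tool's units: 1.5 mm is 0.003, 1 mm is 0.002.

```bash
echo '[{"dz":0.002, "jaw":0}, {"dz":0.003, "jaw":0}, {"dz":0.003, "jaw":0}]' | python3 steer.py|sed -n '2p;4p'
```

```text
tool_pos: [550.3, -136.9, -22.2]
ft_force: [0.7, 0.3, -0.7]
```

In the tool's units: 1.5 mm is 0.003, 1 mm is 0.002.

```bash
echo '[{"dz":0.002, "jaw":0}, {"dz":0.003, "jaw":0}, {"dz":0.003, "jaw":0}]' | python3 steer.py|sed -n '2p;4p'
```

```text
tool_pos: [550.3, -136.9, -23.7]
ft_force: [0.2, -0.3, -0.8]
```

In the tool's units: 1 mm is 0.002.

```bash
echo '[{"dz":0.002, "jaw":0}, {"dz":0.002, "jaw":0}]' | python3 steer.py|sed -n '2p;4p'
```

```text
tool_pos: [550.5, -137.0, -24.5]
ft_force: [-0.3, 1.3, 0.2]
```

In the tool's units: 1 mm is 0.002.

```bash
echo '[{"dz":0.002, "jaw":0}, {"dz":0.002, "jaw":0}]' | python3 steer.py|sed -n '2p;4p'
```

```text
tool_pos: [550.6, -137.0, -24.5]
ft_force: [-3.9, 0.1, 9.0]
```

That's contact with the tray floor, about 9 N. Release and rise.

In the tool's units: -0.7 mm is -0.0014.

```bash
echo '[{"dz":-0.0014, "jaw":6}, {"dz":-0.0014, "jaw":12}, {"dz":-0.0014, "jaw":25}, {"dz":-0.0014, "jaw":25}]' | python3 steer.py|sed -n '2p;4,5p'; echo '[{"dz":-0.016, "jaw":25}, {"dz":-0.05, "jaw":25}, {"dz":-0.12, "jaw":25}, {"dz":-0.2, "jaw":25}, {"dz":-0.3, "jaw":25}, {"dz":-0.3, "jaw":25}]' | python3 steer.py; python3 go.py 500 -270 200 92
```

```text
tool_pos: [550.2, -136.9, -25.1]
ft_force: [-0.3, -0.2, -1.1]
finger_gap: 25.1
time: 22.7
tool_pos: [554.4, -138.3, 132.5]
tcp_rot: [-179.8, 0.6, 176.9]
ft_force: [0.1, -0.4, -1.0]
finger_gap: 24.7
grip_force: 0.0
rot [ 0.31  0.64 84.89] shift [  46.4 -134.7  -67.6] t 22.7 q6 -106.0 yaw 176.9
```

The hook is released. Now I'll look at the cuffs from the wrist.

In the tool's units: -190 mm is -0.38, -180 mm is -0.36, 84 degrees is 0.9333.

```bash
echo '[{"wz":0.1167, "dx":0.03, "dy":-0.06, "dz":-0.04, "jaw":30}, {"wz":0.2333, "dx":0.06, "dy":-0.12, "dz":-0.08, "jaw":30}, {"wz":0.3556, "dx":0.09, "dy":-0.18, "dz":-0.12, "jaw":30}, {"wz":0.4667, "dx":0.12, "dy":-0.24, "dz":-0.136, "jaw":30}, {"wz":0.5889, "dx":0.14, "dy":-0.3, "dz":-0.136, "jaw":30}, {"wz":0.7, "dx":0.16, "dy":-0.36, "dz":-0.136, "jaw":30}, {"wz":0.8222, "dx":0.18, "dy":-0.38, "dz":-0.136, "jaw":30}, {"wz":0.9333, "dx":0.18, "dy":-0.38, "dz":-0.136, "jaw":30}]' | python3 steer.py >/dev/null; echo '[{"jaw":30}, {"jaw":30}]' | python3 steer.py; python3 - <<'E'
from fit import *
from bench import r, imaging, job, probe_bus
s=imaging.snapshot("wrist"); pickle.dump(s,open('w8.pkl','wb'))
print(proj(s,[[415,-301.7,9],[519,-403.5,9]]))
q0=np.array([0,0,0, 415,-301.7,3.35, 518.8,-403.5,.165])
c=proj(s,[[415,-301.7,9],[519,-403.5,9]]); x0,y0=np.maximum(c.min(0)-50,0).astype(int); x1,y1=np.minimum(c.max(0)+50,[640,480]).astype(int)
for p in 'rs':
    i=c['rs'.index(p)].astype(int); box=(max(i[0]-48,0),max(i[1]-48,0),i[0]+48,i[1]+48)
    q,v,im=fit(s,box,q0,p); print(p,q.round(2),v); cv2.imwrite(f'pics/_{p}.png',im)
E
```

```text
time: 23.95
tool_pos: [450.3, -321.5, 193.3]
tcp_rot: [180.0, 0.0, 93.1]
ft_force: [0.4, -0.6, 0.5]
finger_gap: 30.1
grip_force: 0.0
[[281.73573478 182.18140251]
 [383.15436555 290.40544905]]
r [ 0.0000e+00  0.0000e+00  0.0000e+00  4.1491e+02 -3.0215e+02  3.3500e+00
  5.1880e+02 -4.0350e+02  1.6000e-01] 192.59030490451389
s [ 0.0000e+00  0.0000e+00  0.0000e+00  4.1500e+02 -3.0170e+02  3.3500e+00
  5.1931e+02 -4.0436e+02  1.6000e-01] 2977.6937459309897
```

The cuffs haven't moved: round at (414.9,-302), square at (519,-404). I'll grip the round one on its band opposite the gap.

```bash
python3 go.py 383.6 -308.6 15 102
```

```text
rot [ 0.    0.   -8.89] shift [ 16.5 -65.9 178.2] t 24.0 q6 -43.9 yaw 93.1
```

In the tool's units: 178 mm is 0.356, 160 mm is 0.32, -8.9 degrees is -0.0989.

```bash
echo '[{"wz":-0.0556, "dx":0.033, "dy":-0.08, "dz":0.06, "jaw":30}, {"wz":-0.0989, "dx":0.033, "dy":-0.132, "dz":0.14, "jaw":30}, {"wz":-0.0989, "dx":0.033, "dy":-0.132, "dz":0.24, "jaw":30}, {"wz":-0.0989, "dx":0.033, "dy":-0.132, "dz":0.32, "jaw":30}, {"wz":-0.0989, "dx":0.033, "dy":-0.132, "dz":0.356, "jaw":30}, {"wz":-0.0989, "dx":0.033, "dy":-0.132, "dz":0.356, "jaw":30}, {"wz":-0.0989, "dx":0.033, "dy":-0.132, "dz":0.356, "jaw":30}]' | python3 steer.py|sed -n 2,3p; python3 go.py 383.6 -308.6 -26 102
```

```text
tool_pos: [384.7, -309.7, 17.0]
tcp_rot: [179.9, 0.1, 101.8]
rot [ 0.09  0.13 -0.17] shift [ 1.4 -1.  43. ] t 24.875 q6 -56.6 yaw 101.8
```

In the tool's units: 40 mm is 0.08, 36 mm is 0.072.

```bash
echo '[{"dx":0.0006, "dz":0.03, "jaw":30}, {"dx":0.0006, "dz":0.056, "jaw":30}, {"dx":0.0006, "dz":0.072, "jaw":30}, {"dx":0.0006, "dz":0.08, "jaw":30}, {"dx":0.0006, "dz":0.08, "jaw":30}]' | python3 steer.py|sed -n '2p;4p'
```

```text
tool_pos: [383.2, -308.1, -25.3]
ft_force: [0.4, -0.6, 1.0]
```

In the tool's units: 1 mm is 0.002.

```bash
echo '[{"jaw":20}, {"dz":0.002, "jaw":12}, {"dz":0.002, "jaw":3}, {"dz":0.002, "jaw":0}, {"dz":0.002, "jaw":0}, {"dz":0.002, "jaw":0}]' | python3 steer.py 60
```

```text
time: 26.25
tool_pos: [383.8, -308.7, -25.3]
tcp_rot: [180.0, 0.0, 101.8]
ft_force: [-1.2, 0.5, 5.7]
finger_gap: 7.0
grip_force: 56.9
```

Gripped at 57 N. Lift straight up.

In the tool's units: -230 mm is -0.46, -180 mm is -0.36.

```bash
echo '[{"dz":-0.006, "jaw":0}, {"dz":-0.016, "jaw":0}, {"dz":-0.04, "jaw":0}, {"dz":-0.08, "jaw":0}, {"dz":-0.16, "jaw":0}, {"dz":-0.26, "jaw":0}, {"dz":-0.36, "jaw":0}, {"dz":-0.46, "jaw":0}]' | python3 steer.py; python3 go.py 430 359.5 205 90
```

```text
time: 27.25
tool_pos: [383.2, -308.1, 206.7]
tcp_rot: [180.0, 0.0, 101.8]
ft_force: [0.1, -1.1, -0.4]
finger_gap: 6.9
grip_force: 56.6
rot [ 0.03  0.04 11.78] shift [644.  182.1   1.3] t 27.25 q6 -56.6 yaw 101.8
```

In the tool's units: 325 mm is 0.65, 280 mm is 0.56, 8 degrees is 0.0889.

```bash
echo '[{"wz":0.0111, "dx":0.04, "dy":0.012, "jaw":0}, {"wz":0.0222, "dx":0.11, "dy":0.032, "jaw":0}, {"wz":0.0333, "dx":0.2, "dy":0.056, "jaw":0}, {"wz":0.0444, "dx":0.29, "dy":0.082, "jaw":0}, {"wz":0.0556, "dx":0.38, "dy":0.108, "jaw":0}, {"wz":0.0667, "dx":0.47, "dy":0.132, "jaw":0}, {"wz":0.0778, "dx":0.56, "dy":0.158, "jaw":0}, {"wz":0.0889, "dx":0.65, "dy":0.184, "jaw":0}]' | python3 steer.py|sed -n '2p;4,6p'; echo '[{"wz":0.0111, "dx":0.09, "dy":0.03, "jaw":0}, {"wz":0.0222, "dx":0.18, "dy":0.058, "jaw":0}, {"wz":0.0333, "dx":0.27, "dy":0.084, "jaw":0}, {"wz":0.0444, "dx":0.36, "dy":0.11, "jaw":0}, {"wz":0.0444, "dx":0.45, "dy":0.136, "jaw":0}, {"wz":0.0444, "dx":0.53, "dy":0.16, "jaw":0}, {"wz":0.0444, "dx":0.6, "dy":0.18, "jaw":0}, {"wz":0.0444, "dx":0.62, "dy":0.19, "jaw":0}]' | python3 steer.py; python3 go.py 427.5 359.5 205 90
```

```text
tool_pos: [407.0, 30.2, 205.1]
ft_force: [0.7, 0.4, -1.0]
finger_gap: 7.0
grip_force: 56.6
time: 29.25
tool_pos: [481.2, 346.1, 204.5]
tcp_rot: [-180.0, -0.0, 89.9]
ft_force: [0.1, -0.4, -0.6]
finger_gap: 6.7
grip_force: 56.6
rot [-0.   -0.02 -0.1 ] shift [ 13.4 -53.7  -0.5] t 29.25 q6 30.9 yaw 89.9
```

In the tool's units: 218 mm is 0.436, 210 mm is 0.42.

```bash
echo '[{"dx":0.01, "dy":-0.05, "jaw":0}, {"dx":0.0268, "dy":-0.1074, "jaw":0}, {"dx":0.0268, "dy":-0.1074, "dz":0.08, "jaw":0}, {"dx":0.0268, "dy":-0.1074, "dz":0.18, "jaw":0}, {"dx":0.0268, "dy":-0.1074, "dz":0.28, "jaw":0}, {"dx":0.0268, "dy":-0.1074, "dz":0.36, "jaw":0}, {"dx":0.0268, "dy":-0.1074, "dz":0.42, "jaw":0}, {"dx":0.0268, "dy":-0.1074, "dz":0.436, "jaw":0}]' | python3 steer.py >/dev/null; echo '[{"jaw":0}, {"dz":0.006, "jaw":0}, {"dz":0.006, "jaw":0}]' | python3 steer.py; python3 - <<'E'
from fit import *
from bench import r, imaging, job, probe_bus
s=imaging.snapshot("wrist"); pickle.dump(s,open('w9.pkl','wb')); t=imaging.snapshot("top"); pickle.dump(t,open('t9.pkl','wb'))
E
```

```text
time: 30.62
tool_pos: [428.6, 358.4, -15.6]
tcp_rot: [179.9, -0.1, 89.8]
ft_force: [-0.0, -0.3, 0.8]
finger_gap: 7.0
grip_force: 56.7
```

In the tool's units: 3.5 mm is 0.007, 2 mm is 0.004.

```bash
echo '[{"dz":0.004, "jaw":0}, {"dz":0.007, "jaw":0}, {"dz":0.007, "jaw":0}]' | python3 steer.py|sed -n '2p;4p'; echo '[{"dz":0.002, "jaw":0}, {"dz":0.002, "jaw":0}]' | python3 steer.py|sed -n '2p;4p'
```

```text
tool_pos: [427.6, 357.7, -20.6]
ft_force: [0.4, -0.4, -0.2]
tool_pos: [427.9, 357.9, -21.3]
ft_force: [0.2, -1.1, 0.8]
```

In the tool's units: 1 mm is 0.002.

```bash
echo '[{"dz":0.002, "jaw":0}, {"dz":0.002, "jaw":0}]' | python3 steer.py|sed -n '2p;4p'
```

```text
tool_pos: [427.9, 357.9, -21.4]
ft_force: [-4.7, -4.3, 10.3]
```

In the tool's units: 1 mm is 0.002.

```bash
echo '[{"dz":0.002, "jaw":0}, {"dz":0.002, "jaw":0}]' | python3 steer.py|sed -n '2p;4p'
```

```text
tool_pos: [428.0, 357.9, -21.5]
ft_force: [-8.1, -7.4, 19.1]
```

The cuff touched down at -21.3, as predicted. Relieve the force, release and rise.

In the tool's units: -2 mm is -0.004.

```bash
echo '[{"dz":-0.004, "jaw":0}, {"dz":-0.004, "jaw":10}, {"dz":-0.004, "jaw":24}, {"dz":-0.004, "jaw":24}, {"dz":-0.004, "jaw":24}]' | python3 steer.py|sed -n '2p;4,5p'; echo '[{"dz":-0.016, "jaw":24}, {"dz":-0.05, "jaw":24}, {"dz":-0.14, "jaw":24}, {"dz":-0.26, "jaw":24}, {"dz":-0.38, "jaw":24}, {"dz":-0.46, "jaw":30}, {"dz":-0.46, "jaw":30}]' | python3 steer.py; python3 go.py 483 -405 200 100
```

```text
tool_pos: [427.7, 357.8, -21.5]
ft_force: [0.4, -0.2, -0.4]
finger_gap: 24.1
time: 33.35
tool_pos: [430.2, 359.5, 215.4]
tcp_rot: [179.5, -0.3, 89.8]
ft_force: [0.4, 0.1, -0.4]
finger_gap: 30.2
grip_force: 0.0
rot [  0.51  -0.29 -10.22] shift [-764.4   55.6   11.4] t 33.35 q6 34.9 yaw 89.8
```

The round cuff is placed. Now the square one, gripping the side opposite its gap.

In the tool's units: -463 mm is -0.926, -405 mm is -0.81.

```bash
python3 go.py 550.6 -398.7 205 99.5; echo '[{"dx":-0.114, "dy":0.02, "jaw":30}, {"dx":-0.23, "dy":0.04, "jaw":30}, {"dx":-0.346, "dy":0.06, "jaw":30}, {"dx":-0.462, "dy":0.08, "jaw":30}, {"dx":-0.578, "dy":0.1, "jaw":30}, {"dx":-0.694, "dy":0.12, "jaw":30}, {"dx":-0.81, "dy":0.14, "jaw":30}, {"dx":-0.926, "dy":0.16, "jaw":30}]' | python3 steer.py|sed -n 2p; echo '[{"wz":-0.0556, "dx":-0.116, "dy":0.02, "jaw":30}, {"wz":-0.1056, "dx":-0.232, "dy":0.04, "jaw":30}, {"wz":-0.1056, "dx":-0.348, "dy":0.06, "jaw":30}, {"wz":-0.1056, "dx":-0.46, "dy":0.076, "jaw":30}, {"wz":-0.1056, "dx":-0.57, "dy":0.08, "jaw":30}, {"wz":-0.1056, "dx":-0.584, "dy":0.08, "jaw":30}, {"wz":-0.1056, "dx":-0.584, "dy":0.08, "jaw":30}]' | python3 steer.py|sed -n 2,3p;  python3 go.py 550.6 -398.7 15 99.5
```

```text
rot [ 0.51 -0.29 -9.72] shift [-757.8  123.2    7. ] t 33.35 q6 34.9 yaw 89.8
tool_pos: [505.6, -107.3, 208.4]
tool_pos: [544.4, -397.5, 207.8]
tcp_rot: [-179.9, -0.1, 99.2]
rot [-0.05 -0.09 -0.27] shift [ -2.5   6.1 192.8] t 35.225 q6 -49.7 yaw 99.2
```

In the tool's units: 190 mm is 0.38, 175 mm is 0.35, -0.3 degrees is -0.0033.

```bash
echo '[{"wz":-0.0033, "dx":-0.0044, "dy":0.012, "dz":0.08, "jaw":30}, {"wz":-0.0033, "dx":-0.0044, "dy":0.012, "dz":0.18, "jaw":30}, {"wz":-0.0033, "dx":-0.0044, "dy":0.012, "dz":0.28, "jaw":30}, {"wz":-0.0033, "dx":-0.0044, "dy":0.012, "dz":0.35, "jaw":30}, {"wz":-0.0033, "dx":-0.0044, "dy":0.012, "dz":0.38, "jaw":30}, {"wz":-0.0033, "dx":-0.0044, "dy":0.012, "dz":0.38, "jaw":30}, {"wz":-0.0033, "dx":-0.0044, "dy":0.012, "dz":0.38, "jaw":30}]' | python3 steer.py|sed -n 2,3p; python3 - <<'E'
from fit import *
from bench import r, imaging, job, probe_bus
s=imaging.snapshot("top"); 
q0=np.array([0,0,0,415,-301.7,3.35,519,-403.7,.165])
# check whether wrist sees both fingers straddling: project band point
st=probe_bus.sense(); print(st['tool_pos'],st['tcp_rot'][2])
E
python3 go.py 550.6 -398.7 -26 99.5
```

```text
tool_pos: [552.7, -399.5, 21.3]
tcp_rot: [179.9, 0.2, 99.6]
[ 552.77409849 -399.77942487   21.40852168] 99.60258815940163
rot [0.15 0.17 0.1 ] shift [ 1.6 -2.1 47.4] t 36.15 q6 -49.8 yaw 99.6
```

In the tool's units: 38 mm is 0.076, 34 mm is 0.068.

```bash
echo '[{"dz":0.024, "jaw":30}, {"dz":0.048, "jaw":30}, {"dz":0.068, "jaw":30}, {"dz":0.076, "jaw":30}, {"dz":0.076, "jaw":30}]' | python3 steer.py|sed -n '2p;4p'; python3 go.py 550.6 -398.7 -26 99.5
```

```text
tool_pos: [550.9, -398.5, -20.1]
ft_force: [0.2, -0.1, 0.3]
rot [-0.04 -0.05  0.09] shift [-0.1 -0.3  5.9] t 36.775 q6 -49.8 yaw 99.6
```

In the tool's units: 5.5 mm is 0.011, 3 mm is 0.006.

```bash
echo '[{"dz":0.006, "jaw":30}, {"dz":0.011, "jaw":20}, {"dz":0.011, "jaw":12}, {"dz":0.011, "jaw":3}, {"dz":0.011, "jaw":0}, {"dz":0.011, "jaw":0}, {"dz":0.011, "jaw":0}]' | python3 steer.py 60
```

```text
time: 37.65
tool_pos: [551.3, -398.9, -24.7]
tcp_rot: [180.0, 0.0, 99.6]
ft_force: [-0.6, -0.4, 0.7]
finger_gap: 6.0
grip_force: 60.2
```

In the tool's units: -220 mm is -0.44, -180 mm is -0.36.

```bash
echo '[{"dz":-0.006, "jaw":0}, {"dz":-0.016, "jaw":0}, {"dz":-0.04, "jaw":0}, {"dz":-0.08, "jaw":0}, {"dz":-0.16, "jaw":0}, {"dz":-0.26, "jaw":0}, {"dz":-0.36, "jaw":0}, {"dz":-0.44, "jaw":0}]' | python3 steer.py; python3 go.py 608 135 195 96
```

```text
time: 38.65
tool_pos: [551.9, -399.3, 200.1]
tcp_rot: [179.8, 0.2, 99.6]
ft_force: [0.2, -0.5, -1.6]
finger_gap: 6.2
grip_force: 60.0
rot [0.16 0.18 3.59] shift [517.5 144.3   3.8] t 38.65 q6 -49.8 yaw 99.6
```

In the tool's units: 325 mm is 0.65, 280 mm is 0.56, 3.6 degrees is 0.04.

```bash
echo '[{"wz":0.0111, "dx":0.04, "dy":0.012, "jaw":0}, {"wz":0.0222, "dx":0.11, "dy":0.03, "jaw":0}, {"wz":0.04, "dx":0.2, "dy":0.056, "jaw":0}, {"wz":0.04, "dx":0.29, "dy":0.082, "jaw":0}, {"wz":0.04, "dx":0.38, "dy":0.106, "jaw":0}, {"wz":0.04, "dx":0.47, "dy":0.132, "jaw":0}, {"wz":0.04, "dx":0.56, "dy":0.156, "jaw":0}, {"wz":0.04, "dx":0.65, "dy":0.182, "jaw":0}]' | python3 steer.py >/dev/null; python3 go.py 608 135 195 96
```

```text
rot [ 0.13  0.04 -0.02] shift [193.5  41.2   2.2] t 39.65 q6 -17.0 yaw 96.0
```

In the tool's units: 190 mm is 0.38, 170 mm is 0.34.

```bash
echo '[{"dx":0.09, "dy":0.02, "jaw":0}, {"dx":0.18, "dy":0.04, "jaw":0}, {"dx":0.27, "dy":0.06, "jaw":0}, {"dx":0.34, "dy":0.074, "jaw":0}, {"dx":0.38, "dy":0.082, "jaw":0}, {"dx":0.38, "dy":0.082, "jaw":0}, {"dx":0.38, "dy":0.082, "jaw":0}]' | python3 steer.py ; python3 go.py 608 135 -10 96
```

```text
time: 40.52
tool_pos: [607.9, 129.0, 195.5]
tcp_rot: [180.0, 0.0, 95.9]
ft_force: [-1.4, 0.1, -0.7]
finger_gap: 6.0
grip_force: 60.0
rot [ 0.01  0.03 -0.05] shift [  6.1   0.7 205.5] t 40.525 q6 1.3 yaw 95.9
```

In the tool's units: 205 mm is 0.41, 195 mm is 0.39.

```bash
echo '[{"dx":0.01, "dy":0.0014, "dz":0.08, "jaw":0}, {"dx":0.01, "dy":0.0014, "dz":0.18, "jaw":0}, {"dx":0.01, "dy":0.0014, "dz":0.28, "jaw":0}, {"dx":0.01, "dy":0.0014, "dz":0.35, "jaw":0}, {"dx":0.01, "dy":0.0014, "dz":0.39, "jaw":0}, {"dx":0.01, "dy":0.0014, "dz":0.41, "jaw":0}, {"dx":0.01, "dy":0.0014, "dz":0.41, "jaw":0}, {"dx":0.01, "dy":0.0014, "dz":0.41, "jaw":0}]' | python3 steer.py ; echo '[{"dz":0.004, "jaw":0}, {"dz":0.008, "jaw":0}, {"dz":0.01, "jaw":0}, {"dz":0.01, "jaw":0}]' | python3 steer.py|sed -n '2p;4p'
```

```text
time: 41.52
tool_pos: [609.5, 135.2, -8.0]
tcp_rot: [179.8, -0.0, 96.0]
ft_force: [-0.1, -0.5, -0.6]
finger_gap: 5.6
grip_force: 60.0
tool_pos: [607.8, 135.1, -15.1]
ft_force: [-0.5, 0.1, -0.1]
```

In the tool's units: 3 mm is 0.006, 1.5 mm is 0.003.

```bash
echo '[{"dz":0.003, "jaw":0}, {"dz":0.006, "jaw":0}, {"dz":0.006, "jaw":0}]' | python3 steer.py|sed -n '2p;4p'; echo '[{"dz":0.002, "jaw":0}, {"dz":0.002, "jaw":0}]' | python3 steer.py|sed -n '2p;4p'
```

```text
tool_pos: [607.8, 135.1, -18.1]
ft_force: [0.0, -0.3, -0.7]
tool_pos: [607.9, 135.1, -19.0]
ft_force: [-0.6, 0.8, -0.5]
```

In the tool's units: 1 mm is 0.002.

```bash
echo '[{"dz":0.002, "jaw":0}, {"dz":0.002, "jaw":0}]' | python3 steer.py|sed -n '2p;4p'
```

```text
tool_pos: [607.9, 135.1, -20.0]
ft_force: [0.6, -0.4, -0.5]
```

In the tool's units: 1 mm is 0.002.

```bash
echo '[{"dz":0.002, "jaw":0}, {"dz":0.002, "jaw":0}]' | python3 steer.py|sed -n '2p;4p'
```

```text
tool_pos: [608.1, 135.1, -20.7]
ft_force: [-0.5, 0.1, 0.3]
```

Touchdown is at the predicted -20.7. Release, rise and check.

In the tool's units: 0.3 mm is 0.0006.

```bash
echo '[{"dz":0.0006, "jaw":0}, {"dz":0.0006, "jaw":10}, {"jaw":24}, {"jaw":24}, {"jaw":24}]' | python3 steer.py|sed -n '2p;4,5p'; echo '[{"dz":-0.016, "jaw":24}, {"dz":-0.05, "jaw":24}, {"dz":-0.14, "jaw":24}, {"dz":-0.26, "jaw":24}, {"dz":-0.38, "jaw":24}, {"dz":-0.48, "jaw":24}, {"dx":-0.12, "dy":-0.2, "dz":-0.48, "jaw":24}, {"dx":-0.12, "dy":-0.32, "dz":-0.48, "jaw":24}]' | python3 steer.py; echo '[{"dx":-0.12, "dy":-0.12, "jaw":24}, {"dx":-0.12, "dy":-0.12, "jaw":24}, {"dx":-0.12, "dy":-0.12, "jaw":24}, {"dx":-0.12, "dy":-0.12, "jaw":24}]' | python3 steer.py; python3 - <<'E'
from h import *
from bench import r, imaging, job, probe_bus
t=imaging.snapshot("top"); pickle.dump(t,open('tf.pkl','wb'))
cv2.imwrite('pics/final.png',cv2.resize(t['pixels'][130:340,110:440],None,fx=2.4,fy=2.4,interpolation=cv2.INTER_CUBIC))
E
```

```text
tool_pos: [607.9, 135.1, -21.0]
ft_force: [-0.3, 0.0, 1.2]
finger_gap: 23.5
time: 44.78
tool_pos: [499.7, 74.4, 221.7]
tcp_rot: [179.8, 0.0, 96.0]
ft_force: [-0.1, -0.1, 1.5]
finger_gap: 24.0
grip_force: 0.0
time: 45.28
tool_pos: [446.8, 9.9, 220.2]
tcp_rot: [179.9, -0.0, 96.0]
ft_force: [0.4, -0.0, 0.1]
finger_gap: 24.0
grip_force: 0.0
```

View pics/final.png

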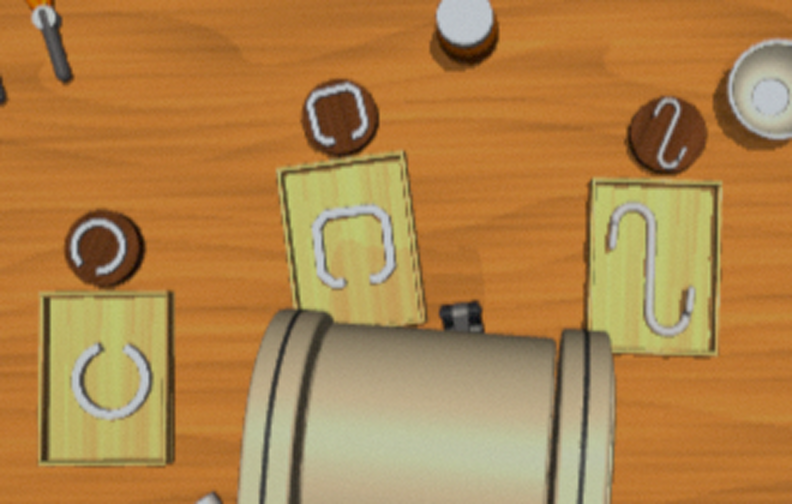

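The final view shows each piece flat in its matching tray: round at (111,380), square at (354,245), S-hook at (650,270). The gripper is clear of everything.

```bash
python3 -c "
from bench import r, imaging, job, probe_bus
print(job.hand_in())"
```

```text
the job is handed in; nothing more can be done
None
```

The S-hook, round bracelet and squared bracelet were lifted apart one at a time, each set down flat in the tray with its matching sample, and the job is handed in at about 45 s; the verdict was not shown.

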